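# Ease the spring flap shut

### The job

The heavy bowl has been left on the open flap of the green bin, and its weight is all that keeps the spring from throwing the flap up. Slide the bowl off the flap so that it stands upright well on the wooden board beside the bin, keeping the flap held fully down meanwhile, and never press on flap or bin with more than 35 N. Then let the flap come up slowly under your hand, never letting it spring up, press it flush with a firm push of at least 8 N held for half a second to set its seal, and leave the tongs, the stove and the cups where they are.

Things in the scene. Friction and masses are not known exactly. Their poses are not given: they have to be found in the camera images.
- bin: Green plastic bin, fixed, 180 deep (own x) by 240 wide (y), open at the front, empty. Origin at the middle of its front lower edge, under the hinge line; x points from the front into the bin, y along the front, z up. Solid roof, its top at own z = 132. Bin, board and tray stand on risers: all three origins lie 0 to 15 mm above the table, alike.
- flap (a joint): Opening angle (rad) of the bin's front flap. 1.571 = fully open, level, pointing along the bin's -x, inner face up at own z = 12 mm, a stop keeps it from going lower. 0 = shut, upright: inner face at bin x = 0, outer at x = -8, last 35 mm standing above the roof. Closing faster than 1.5 rad/s counts as springing up; over 35 N from the fingers on bin or flap strains it.
- flap_edge (a point): Middle of the flap's free edge, on its inner face, 155 mm from the hinge line. The flap is a flat panel 240 wide, 155 long, 8 thick, 0.16 kg, orange along its last 30 mm.
- bin_hinge (a point): Middle of the flap's hinge line (along the bin's y), 12 mm above the bin's origin. A spring pulls the flap shut with 0.24 N m per rad (0.38 fully open, 0.26 net of the flap's weight). A dragging seal leaves it some 0.2 to 0.35 rad ajar when eased up slowly; from there push it from outside to its rigid stop at 0, where it stays by itself.
- bowl: Heavy blue ceramic bowl, 0.7 to 1 kg, round, rim diameter 112, foot diameter 72, height 42, wall 6. Origin at the centre of the underside of its foot, z up. At the start it stands on the open flap, about 80 mm from the hinge line and near the middle of the flap's width.
- board: Fixed wooden board, 200 (along own x) by 180 (along own y), parallel to the bin, its top 9 mm above its origin (centre). It lies to the left or to the right of the flap, its near edge 6 mm from the flap's side edge, its top 3 mm lower than the open flap.
- tray: Fixed steel tray, 200 by 180, its rim 20 mm above its origin (centre of the underside), on the flap's other side.
- tongs: Steel tongs, about 160 long, 50 wide, 14 high, lying in the tray. Origin at the middle of the underside. Leave alone.
- stove: Blue canister stove, 92 diameter, 138 high. Origin at the centre of its underside. Leave alone.
- cup: Titanium cup, 90 diameter, 85 high, with a smaller cup nested in it, together about 95 high. Origin at the centre of its underside. Leave alone.
Mind the look-alikes: they are no part of the job. Several things have the shape of the bowl; the one meant has the colours described above.

How it is judged (in metres and radians):
On the way, in this order (a step that is already met when the one before it is completed fails the run):
1. the bowl is on the board while the flap is still held down (horizontal distance between bowl and board below 0.06 m and value of joint flap above 1.5 rad), for 0.2 s.
2. the flap has come up (value of joint flap below 0.6 rad), for 0.1 s.
3. the shut flap is pressed home with the fingers (value of joint flap below 0.03 rad and contact force between the fingers and bin above 8 N), for 0.5 s.
At the end, for the whole second after the job is handed in: The flap is shut to within 0.03 rad, and the bowl stands upright (within 0.1 rad) and still on the board, its centre within 60 mm of the board's centre (value of joint flap below 0.03 rad and horizontal distance between bowl and board below 0.06 m and z of bowl in the frame of board below 0.014 m and angle between bowl's own z axis and vertical below 0.1 rad and linear speed of bowl below 0.02 m/s); the robot touches nothing.
It fails at once if the flap springs up or is slammed (velocity of joint flap below -1.5 rad/s).
It fails at once if the fingers strain the bin or its flap (contact force between the fingers and bin above 35 N).
It fails at once if the bowl is tipped by more than 0.6 rad (angle between bowl's own z axis and vertical above 0.6 rad).
It fails at once if tongs, stove or cup moved by more than 30 mm (distance of any of tongs, stove, cup from where it was at the start of the episode above 0.03 m).
It also fails if it takes over 72 s, if anything falls off the work surface, if the arm or the gripper's body presses on something with over 40 N, if the wrist force passes 120 N, or if a joint passes its speed limit or range.

### The arm

A 6-joint arm with a two-finger parallel gripper is mounted at the origin on the work surface. World frame = base frame: x ahead of the robot, y to its left, z up, the work surface at z = 0. Lengths are in mm, angles in rad, forces in N, time in s.
With the tool pointing down it reaches from about 350 to 875 mm from the base axis. Payload 15.5 kg.
Tool frame: the origin (TCP) lies between the finger pads; the fingertips stand bot.finger_overhang ahead of it and the grasp point (between the pads) lies 11 mm behind it (bot.finger_overhang is the distance from the TCP to the fingertips, in mm); z points along the fingers, y is the line along which they close (so a half turn about z gives the same grasp; the last joint's range is limited). The gripper opens to 85 mm and grips with 20 to 120 N. Pads are 22 mm wide; open, the fingers measure 114 mm over their backs; the gripper's body (76 mm by 85 mm) begins 54 mm behind the grasp point. The pads swing forward as they close: fully open they stand 13 mm farther back than shut.
Start: joints at [1.169, 0.494, 1.345, -0, 1.302, -0.096], TCP at [188.155, 596.007, 239.277] pointing down, gripper open.
Joint ranges: [-2.91, 2.91], [-0.82, 2.16], [0.22, 2.67], [-1.22, 4.37], [0.12, 2.79], [-3.08, 3.08]. Speed limits (rad/s): [1.89, 1.89, 2.57, 3.01, 3.01, 3.01].

### API

Orientations are given as a 3x3 rotation matrix whose columns are the frame's x, y, z axes.
In Python, from station import bot, get_image, get_calibration gives the robot as it stands.
- The arm moves only by the tool send_rows, never from a script. Its arguments are lists of equal length, an entry for each row: "rotation": the turn, a rotation vector about the tool's x, y, z in degrees, a list of three; "slide": the shift along the tool's x, y, z in cm, a list of three; "hand": the closure, from -1 (fully open) to 1 (shut). A call has exactly 8 rows; each row is the pose to reach, as a shift and turn from the pose commanded when the call began, along the tool's axes at that moment; what a row does not reach only later rows make up. A row lasts 1/8 s, in which the tool goes at most 62.5 mm and 10.7 degrees, less where a joint would pass 70% of its speed; a pose out of reach is approached as far as the arm can. A call with a gripper value outside its range is refused whole. The fingers move at their own pace and stop on an object; the grip force is fixed at half the most. Time passes only in rows, so rows that repeat a pose let the fingers close, or fill a call up. It gives the time, the measured TCP pose, the force, the opening and the grip force at its end, in the units of the state.
- bot.observe(): the state, without advancing time (a new reading comes with each control period).
- get_image(name): name is "scene" or "top" or "wrist"; returns the picture (420x560x3 uint8, blue, green, red); there is no depth.
- get_calibration(name): a dict with "camera_matrix" (3x3 intrinsics, pixels), "T" (4x4, takes a point from camera to world coordinates). Camera axes: x right, y down, z forward; pixel columns grow to the right and rows downward; lengths in mm; the calibration is good to about 2 mm. The wrist camera is an equidistant fisheye: a pixel r from the principal point sees the ray r / f radians off the axis. A picture is of the moment at which its call begins: read the wrist's pose just before it. get_calibration takes no time and is no camera call; for the wrist camera it gives the pose at the moment of the call.
- bot.close_job(): hands the job in; it is judged then, once.
The state is a dict: "time_s": time; "joint_positions": joint angles; "joint_velocities": joint speeds; "tau": joint torques, N m; "tool_pos": TCP position; "eef_rot": TCP orientation; "force": force on the tool from outside, world axes, zero at the start; "moment": the same for the moment, N m; "opening": finger opening in mm; "finger_force": force on a finger pad.
Only numpy, scipy, OpenCV 4.12 (cv2) and the standard library are available. Lean on these libraries where they do the work, as an engineer would, in place of code of your own. Each camera call takes 0.05 s, during which the arm holds its last target. There are 200 camera calls.

## Working session

There is one attempt and no reset: what is moved stays moved. The work goes in short steps, Python scripts to look and compute and a tool call to move; the robot and the scene stay as the last step left them, time stands still between calls to the robot, and variables do not carry over. Pictures are saved under pics/ and viewed, at most 10 in all, crops included, and the job is handed in when it is done.

Besides the shell and the picture viewer there is one more tool, called after ">>>" as name(argument=value, ...), one argument or row to a line, values as JSON. send_rows: Moves the arm, as the interface text tells. Its arguments: {"type":"object","properties":{"rotation":{"type":"array","items":{"type":"array","items":{"type":"number"}}},"slide":{"type":"array","items":{"type":"array","items":{"type":"number"}}},"hand":{"type":"array","items":{"type":"number"}}},"required":["rotation","slide","hand"]}

```bash
mkdir -p pics; ls
python3 - <<'E'
from station import bot,get_image,get_calibration
import cv2,numpy as np
np.set_printoptions(suppress=True,precision=4)
for n in("scene","top"):
    cv2.imwrite(f"pics/{n}0.png",get_image(n)); c=get_calibration(n); print(n,c["camera_matrix"],c["T"])
s=bot.observe(); print(s, bot.finger_overhang)
E
```

```text
pics
scene [[470.3366   0.     273.9408]
 [  0.     470.3366 206.8383]
 [  0.       0.       1.    ]] [[  -0.5253    0.6291   -0.5729 1271.1687]
 [   0.8507    0.3739   -0.3695  483.2811]
 [  -0.0183   -0.6815   -0.7316 1147.1471]
 [   0.        0.        0.        1.    ]]
top [[431.386    0.     278.0377]
 [  0.     431.386  216.2775]
 [  0.       0.       1.    ]] [[   0.0116   -0.9824    0.1863  284.0922]
 [  -0.9999   -0.0138   -0.0102    6.6788]
 [   0.0126   -0.1862   -0.9824 1320.7502]
 [   0.        0.        0.        1.    ]]
{'time_s': 0.1, 'joint_positions': array([ 1.1695,  0.4941,  1.3461, -0.    ,  1.3025, -0.0955]), 'joint_velocities': array([ 0.0001, -0.0014, -0.0041, -0.0003,  0.0013, -0.002 ]), 'tau': array([  0.0012, -88.3589, -38.4562,  -0.0001,   0.0052,  -0.    ]), 'tool_pos': array([188.0336, 595.7243, 238.749 ]), 'eef_rot': array([[-0.9536,  0.3011, -0.0004],
       [ 0.3011,  0.9536, -0.001 ],
       [ 0.0001, -0.0011, -1.    ]]), 'force': array([ 0.2647, -0.9535, -0.9073]), 'moment': array([-0.0236, -0.014 ,  0.0243]), 'finger_force': 0.0, 'opening': 85.13218374001205} 8.0
```

View pics/top0.png

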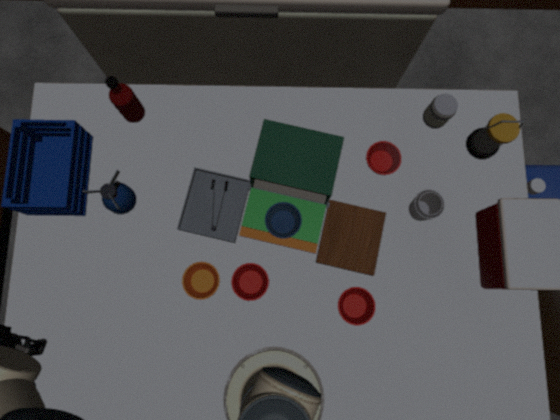

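View pics/scene0.png

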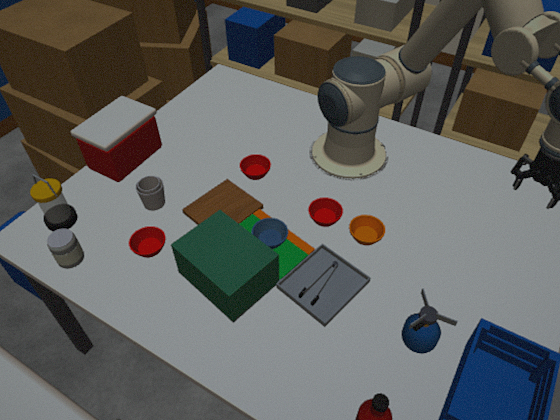

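Top view: the bin is at (297,158), with its flap and orange edge facing the robot at (284,220). The board is at (351,237) and the tray with tongs at (214,205). The bowl-shaped things are blue (283,220), red (383,157), (250,281) and (356,306), and orange (200,280). The blue one on the flap fits the description. I'll measure next and confirm it in an enlarged crop.

```bash
cat > h.py <<'E'
from station import bot,get_image,get_calibration
import cv2,numpy as np
np.set_printoptions(suppress=True,precision=2)
def ray(n,uv,z,c=None):
    c=c or get_calibration(n);K=c["camera_matrix"];T=c["T"]
    uv=np.atleast_2d(uv).astype(float);d=np.c_[(uv-K[:2,2])/[K[0,0],K[1,1]],np.ones(len(uv))]@T[:3,:3].T
    return T[:3,3]+d*((z-T[2,3])/d[:,2])[:,None]
def big(m):
    cs,_=cv2.findContours(m.astype(np.uint8),0,2)
    return max(cs,key=cv2.contourArea)
E
python3 - <<'E'
from h import *
im=cv2.imread("pics/top0.png");h=cv2.cvtColor(im,cv2.COLOR_BGR2HSV)
for p in[(351,237),(260,200),(290,242),(283,215),(283,205),(214,190),(297,150),(300,187)]: print(p,h[p[1],p[0]])
H,S,V=h[...,0].astype(int),h[...,1].astype(int),h[...,2].astype(int)
roi=np.zeros(H.shape,bool);roi[110:280,175:400]=1
def rect(name,m,z):
    c=big(m&roi);r=cv2.minAreaRect(c);b=cv2.boxPoints(r);P=ray("top",b,z)
    print(name,cv2.contourArea(c),b.round(1).tolist(),"\n",P[:,:2],np.linalg.norm(P-np.roll(P,1,0),axis=1),"ctr",P.mean(0))
rect("board",(H<15)&(S>80)&(V>30)&(np.arange(560)[None]>312),17)
rect("flap",((H>45)&(H<75)&(S>150)&(V>100))|((H<20)&(S>170)&(np.arange(560)[None]<325)),20)
rect("orange",((H<20)&(S>170)&(np.arange(560)[None]<325)),20)
rect("roof",(H>60)&(H<90)&(S>100)&(V<100)&(np.arange(420)[:,None]<190),140)
mb=(H>98)&(H<125)&(S>90)&roi
c=big(mb);print("bowl",cv2.fitEllipse(c)); e=cv2.fitEllipse(c);print(ray("top",[e[0]],62),ray("top",[[e[0][0]-e[1][1]/2,e[0][1]],[e[0][0]+e[1][1]/2,e[0][1]]],62))
cv2.imwrite("pics/crop.png",cv2.resize(im[110:290,175:415],None,fx=3,fy=3,interpolation=2))
E
```

```text
(351, 237) [ 14 151  64]
(260, 200) [ 64 129  93]
(290, 242) [ 15 161 108]
(283, 215) [108 133  65]
(283, 205) [106 148  38]
(214, 190) [108  20  65]
(297, 150) [ 75 102  55]
(300, 187) [ 73 120  53]
board 3504.5 [[315.79998779296875, 262.5], [329.20001220703125, 200.0], [386.20001220703125, 212.1999969482422], [372.79998779296875, 274.70001220703125]] 
 [[ 391.04 -122.54]
 [ 585.03 -165.05]
 [ 548.9  -341.  ]
 [ 356.59 -293.86]] [174.75 198.59 179.62 198.  ] ctr [ 470.39 -230.61   17.  ]
flap 369.0 [[184.0, 263.0], [217.0, 263.0], [217.0, 279.0], [184.0, 279.0]] 
 [[384.18 273.59]
 [385.42 174.79]
 [337.87 172.98]
 [336.67 271.11]] [47.57 98.81 47.59 98.14] ctr [361.03 223.12  20.  ]
orange 369.0 [[184.0, 263.0], [217.0, 263.0], [217.0, 279.0], [184.0, 279.0]] 
 [[384.18 273.59]
 [385.42 174.79]
 [337.87 172.98]
 [336.67 271.11]] [47.57 98.81 47.59 98.14] ctr [361.03 223.12  20.  ]
roof 4485.5 [[249.89999389648438, 178.8000030517578], [263.20001220703125, 119.5999984741211], [342.3999938964844, 137.39999389648438], [329.1000061035156, 196.60000610351562]] 
 [[ 614.95   75.26]
 [ 793.6    40.81]
 [ 742.75 -189.06]
 [ 566.44 -148.67]] [229.13 181.94 235.43 180.87] ctr [679.43 -55.42 140.  ]
bowl ((282.7742004394531, 219.6847686767578), (33.9154052734375, 34.244022369384766), 107.60057830810547)
[[512.7  -20.53  62.  ]] [[511.99  30.24  62.  ]
 [513.4  -71.34  62.  ]]
```

View pics/crop.png

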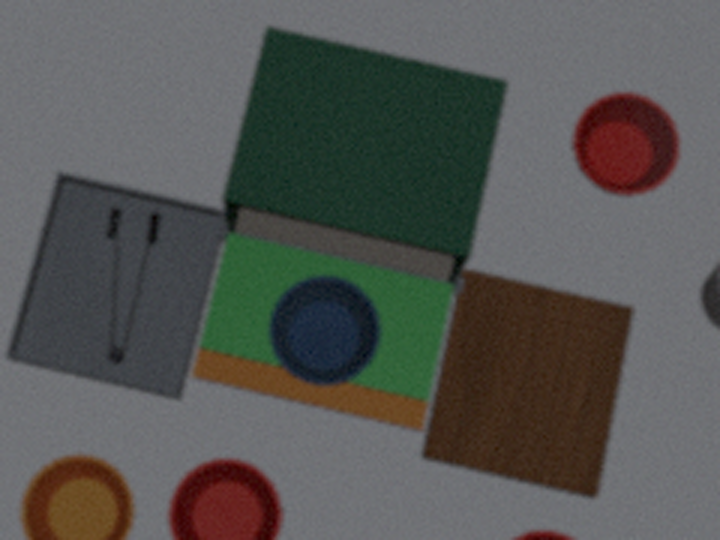

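The crop confirms the blue bowl on the green flap. The flap corners in the crop are about (193,377), (424,430), (455,280) and (230,234). The board is to its right.

```bash
cat >> h.py <<'E'
a=np.radians(-12.5); U=np.array([np.cos(a),np.sin(a),0]); Vv=np.array([-np.sin(a),np.cos(a),0])
RT=np.c_[Vv,U,[0,0,-1]]   # tool y along bin x
from scipy.spatial.transform import Rotation as Ro
def go(p,R=RT):
    s=bot.observe();r=s["eef_rot"]
    print("slide cm",r.T@(np.array(p)-s["tool_pos"])/10,"rot deg",np.degrees(Ro.from_matrix(r.T@R).as_rotvec()))
def st():
    s=bot.observe();print("t",s["time_s"],"tcp",s["tool_pos"],"F",s["force"],"open",s["opening"]);return s
E
python3 - <<'E'
from h import *
c=np.array([[193,377],[424,430],[455,280],[230,234]])/3+[175,110]-.33
P=ray("top",c,20);print(P[:,:2],np.linalg.norm(P-np.roll(P,1,0),axis=1))
d=P[1]-P[0];print("yaw",np.degrees(np.arctan2(d[1],d[0]))+90,"edge mid",(P[0]+P[1])/2,"hinge",(P[2]+P[3])/2)
# heights: stereo on scene vs top for bowl centre rim and orange corners
go([470,-230,110])
print(bot.observe()["joint_positions"])
E
```

```text
[[ 470.11  111.19]
 [ 419.34 -122.91]
 [ 574.61 -155.63]
 [ 620.01   77.19]] [153.7  239.54 158.68 237.2 ]
yaw -12.2374142585235 edge mid [444.73  -5.86  20.  ] hinge [597.31 -39.22  20.  ]
slide cm [-51.75 -70.24  12.95] rot deg [-0.05  0.04 84.98]
[ 1.17  0.49  1.35 -0.    1.3  -0.1 ]
```

>>> send_rows(
  rotation=[
    [0,0,10.6],
    [0,0,21],
    [0,0,32],
    [0,0,42],
    [0,0,53],
    [0,0,64],
    [0,0,74],
    [0,0,85],
  ],
  slide=[
    [-5,-4.2,0],
    [-10,-8.5,0],
    [-15,-12.7,0],
    [-20,-17,0],
    [-25,-21.2,0],
    [-30,-25.5,0],
    [-35,-29.7,0],
    [-40,-34,0],
  ],
  hand=[0.3,0.3,0.3,0.3,0.3,0.3,0.3,0.3],
)

```text
time_s: 1.1
tool_pos: [454.8, 170.7, 239.3]
eef_rot: [[0.218, 0.976, 0.0], [0.976, -0.218, 0.0], [0.0, 0.0, -1.0]]
force: [1.1, 0.1, -0.3]
opening: 29.7
finger_force: 0.0
```

```bash
python3 -c "
from h import *
st();go([470,-230,110]);go([470,-230,60])"
```

```text
t 1.1 tcp [454.79 170.67 239.27] F [ 1.05  0.14 -0.33] open 29.729749692154623
slide cm [-38.77  10.24  12.92] rot deg [ 0.   -0.   -0.12]
slide cm [-38.77  10.24  17.92] rot deg [ 0.   -0.   -0.12]
```

>>> send_rows(
  rotation=[
    [0,0,0],
    [0,0,0],
    [0,0,0],
    [0,0,0],
    [0,0,0],
    [0,0,0],
    [0,0,0],
    [0,0,0],
  ],
  slide=[
    [-5,1.1,0],
    [-11,2.4,0],
    [-17,3.7,0],
    [-23,5,0],
    [-29,6.4,3],
    [-34,7.5,7],
    [-37,8.2,11],
    [-37,8.2,16],
  ],
  hand=[0.3,0.3,0.3,0.3,0.3,0.3,0.3,0.3],
)

```text
time_s: 2.1
tool_pos: [456.0, -209.2, 78.0]
eef_rot: [[0.215, 0.977, 0.002], [0.977, -0.215, -0.001], [-0.001, 0.002, -1.0]]
force: [1.3, -0.1, -0.1]
opening: 30.0
finger_force: 0.0
```

Run:
```python
from h import *
cv2.imwrite("pics/s1.png",get_image("scene"))
st();go([470,-230,40])
```

```text
t 2.15 tcp [ 453.1  -206.42   72.73] F [-4.71  3.11 -8.08] open 29.96899851008061
slide cm [-1.95  2.18  3.26] rot deg [-0.34 -0.11  0.11]
```

>>> send_rows(
  rotation=[
    [0,0,0],
    [0,0,0],
    [0,0,0],
    [0,0,0],
    [0,0,0],
    [0,0,0],
    [0,0,0],
    [0,0,0],
  ],
  slide=[
    [0,0.5,0.5],
    [0,1,1],
    [0,1,1.5],
    [0,1,2],
    [0,1,2.5],
    [0,1,2.5],
    [0,1,2.5],
    [0,1,2.5],
  ],
  hand=[0.3,0.3,0.3,0.3,0.3,0.3,0.3,0.3],
)

```text
time_s: 3.15
tool_pos: [465.4, -208.6, 54.4]
eef_rot: [[0.212, 0.977, 0.0], [0.977, -0.212, -0.0], [-0.0, 0.0, -1.0]]
force: [0.1, 0.0, -0.5]
opening: 30.2
finger_force: 0.0
```

Run:
```python
from h import *
st()
```

```text
t 3.15 tcp [ 465.38 -208.6    54.41] F [ 0.06  0.03 -0.46] open 30.206109543848715
```

View pics/s1.png

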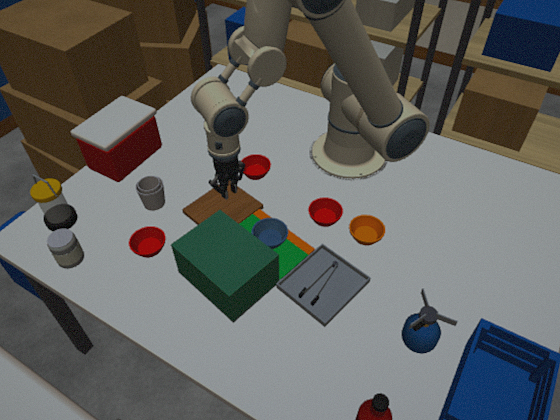

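The gripper is over the board at about (228,190), and the scene is undisturbed. Next I'll probe the board height and the contact stiffness.

>>> send_rows(
  rotation=[
    [0,0,0],
    [0,0,0],
    [0,0,0],
    [0,0,0],
    [0,0,0],
    [0,0,0],
    [0,0,0],
    [0,0,0],
  ],
  slide=[
    [0,0,0.5],
    [0,0,1],
    [0,0,1.5],
    [0,0,1.8],
    [0,0,2],
    [0,0,2.1],
    [0,0,2.2],
    [0,0,2.2],
  ],
  hand=[0.3,0.3,0.3,0.3,0.3,0.3,0.3,0.3],
)

```text
time_s: 4.15
tool_pos: [465.4, -208.5, 32.3]
eef_rot: [[0.212, 0.977, 0.0], [0.977, -0.212, -0.0], [-0.0, 0.0, -1.0]]
force: [-0.6, -0.2, 0.0]
opening: 30.1
finger_force: 0.0
```

>>> send_rows(
  rotation=[
    [0,0,0],
    [0,0,0],
    [0,0,0],
    [0,0,0],
    [0,0,0],
    [0,0,0],
    [0,0,0],
    [0,0,0],
  ],
  slide=[
    [0,0,0.05],
    [0,0,0.1],
    [0,0,0.15],
    [0,0,0.2],
    [0,0,0.25],
    [0,0,0.3],
    [0,0,0.3],
    [0,0,0.3],
  ],
  hand=[0.3,0.3,0.3,0.3,0.3,0.3,0.3,0.3],
)

```text
time_s: 5.15
tool_pos: [465.4, -208.5, 29.3]
eef_rot: [[0.212, 0.977, 0.0], [0.977, -0.212, -0.0], [-0.0, 0.0, -1.0]]
force: [0.1, -0.5, -0.1]
opening: 29.8
finger_force: 0.0
```

>>> send_rows(
  rotation=[
    [0,0,0],
    [0,0,0],
    [0,0,0],
    [0,0,0],
    [0,0,0],
    [0,0,0],
    [0,0,0],
    [0,0,0],
  ],
  slide=[
    [0,0,0.05],
    [0,0,0.1],
    [0,0,0.15],
    [0,0,0.2],
    [0,0,0.25],
    [0,0,0.3],
    [0,0,0.3],
    [0,0,0.3],
  ],
  hand=[0.3,0.3,0.3,0.3,0.3,0.3,0.3,0.3],
)

```text
time_s: 6.15
tool_pos: [465.4, -208.6, 26.3]
eef_rot: [[0.212, 0.977, 0.0], [0.977, -0.212, -0.0], [-0.0, 0.0, -1.0]]
force: [-0.3, 0.8, -0.9]
opening: 30.1
finger_force: 0.0
```

>>> send_rows(
  rotation=[
    [0,0,0],
    [0,0,0],
    [0,0,0],
    [0,0,0],
    [0,0,0],
    [0,0,0],
    [0,0,0],
    [0,0,0],
  ],
  slide=[
    [0,0,0.05],
    [0,0,0.1],
    [0,0,0.15],
    [0,0,0.2],
    [0,0,0.25],
    [0,0,0.3],
    [0,0,0.3],
    [0,0,0.3],
  ],
  hand=[0.3,0.3,0.3,0.3,0.3,0.3,0.3,0.3],
)

```text
time_s: 7.15
tool_pos: [465.5, -208.6, 25.6]
eef_rot: [[0.212, 0.977, 0.002], [0.977, -0.212, -0.001], [-0.001, 0.002, -1.0]]
force: [-10.4, 5.9, 61.9]
opening: 29.7
finger_force: 30.9
```

Contact with the board is at TCP z ≈ 25.8, and the stiffness is about 27 N/mm. The flap contact should therefore be at z ≈ 28.8. Next I'll go to the far side of the bowl.

>>> send_rows(
  rotation=[
    [0,0,0],
    [0,0,0],
    [0,0,0],
    [0,0,0],
    [0,0,0],
    [0,0,0],
    [0,0,0],
    [0,0,0],
  ],
  slide=[
    [0,0,-3],
    [0,0,-8],
    [5,0.1,-8],
    [11,0.2,-8],
    [17,0.3,-8],
    [23,0.4,-8],
    [27.2,0.5,-8],
    [27.2,0.5,-8],
  ],
  hand=[0.3,0.3,0.3,0.3,0.3,0.3,0.3,0.3],
)

```text
time_s: 8.15
tool_pos: [528.4, 58.7, 103.2]
eef_rot: [[0.209, 0.978, 0.0], [0.978, -0.209, 0.0], [0.0, 0.0, -1.0]]
force: [1.0, -0.3, -0.7]
opening: 30.2
finger_force: 0.0
```

Run:
```python
from h import *
cv2.imwrite("pics/t2.png",get_image("top")[100:300,160:420].repeat(3,0).repeat(3,1)[:600,:780])
st();go([529.5,55.6,35])
```

```text
t 8.2 tcp [527.96  57.23 103.17] F [-0.03  0.36 -1.28] open 29.802065342303788
slide cm [-0.13  0.19  6.82] rot deg [-0.    0.01  0.38]
```

View pics/t2.png

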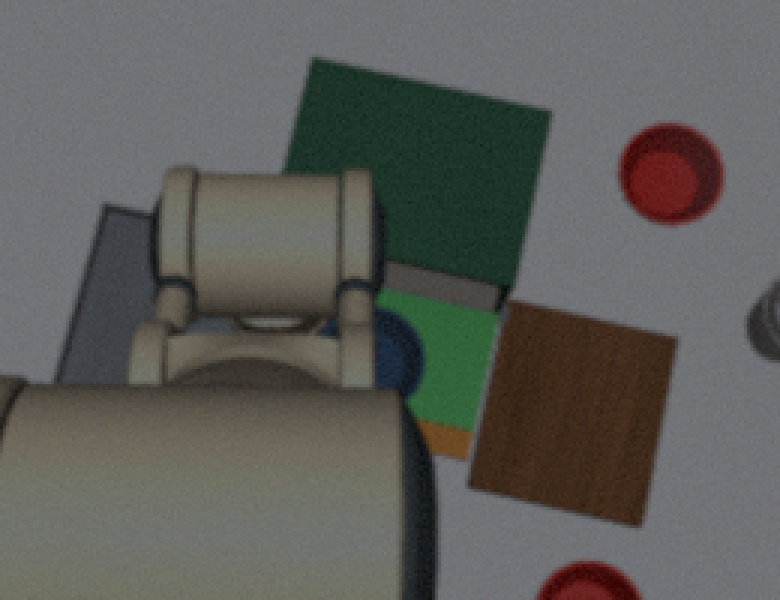

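The arm hides the bowl's left half. The rest is unchanged: bowl edge at (400,350), flap level, board at (575,410). Now I'll descend to just above the flap.

>>> send_rows(
  rotation=[
    [0,0,0],
    [0,0,0],
    [0,0,0],
    [0,0,0],
    [0,0,0],
    [0,0,0],
    [0,0,0],
    [0,0,0],
  ],
  slide=[
    [0,0.1,1],
    [0,0.1,2.5],
    [0,0.1,4],
    [0,0.1,5.5],
    [0,0.1,6.3],
    [0,0.1,6.8],
    [0,0.1,7.1],
    [0,0.1,7.1],
  ],
  hand=[0.3,0.3,0.3,0.3,0.3,0.3,0.3,0.3],
)

```text
time_s: 9.2
tool_pos: [529.0, 56.0, 32.4]
eef_rot: [[0.212, 0.977, 0.0], [0.977, -0.212, -0.0], [0.0, 0.0, -1.0]]
force: [-0.3, 0.6, 0.5]
opening: 29.8
finger_force: 0.0
```

>>> send_rows(
  rotation=[
    [0,0,0],
    [0,0,0],
    [0,0,0],
    [0,0,0],
    [0,0,0],
    [0,0,0],
    [0,0,0],
    [0,0,0],
  ],
  slide=[
    [0,0,0.06],
    [0,0,0.12],
    [0,0,0.16],
    [0,0,0.2],
    [0,0,0.23],
    [0,0,0.26],
    [0,0,0.26],
    [0,0,0.26],
  ],
  hand=[0.3,0.3,0.3,0.3,0.3,0.3,0.3,0.3],
)

```text
time_s: 10.2
tool_pos: [529.0, 56.0, 29.7]
eef_rot: [[0.212, 0.977, -0.0], [0.977, -0.212, -0.0], [-0.0, -0.0, -1.0]]
force: [-0.4, 0.5, -0.0]
opening: 30.0
finger_force: 0.0
```

Commanded z ≈ 29.7. I'll continue in small steps.

>>> send_rows(
  rotation=[
    [0,0,0],
    [0,0,0],
    [0,0,0],
    [0,0,0],
    [0,0,0],
    [0,0,0],
    [0,0,0],
    [0,0,0],
  ],
  slide=[
    [0,0,0.02],
    [0,0,0.04],
    [0,0,0.06],
    [0,0,0.08],
    [0,0,0.1],
    [0,0,0.1],
    [0,0,0.1],
    [0,0,0.1],
  ],
  hand=[0.3,0.3,0.3,0.3,0.3,0.3,0.3,0.3],
)

```text
time_s: 11.2
tool_pos: [529.0, 56.0, 28.8]
eef_rot: [[0.212, 0.977, -0.0], [0.977, -0.212, -0.0], [-0.0, -0.0, -1.0]]
force: [-1.3, -0.4, 5.3]
opening: 30.0
finger_force: 2.7
```

>>> send_rows(
  rotation=[
    [0,0,0],
    [0,0,0],
    [0,0,0],
    [0,0,0],
    [0,0,0],
    [0,0,0],
    [0,0,0],
    [0,0,0],
  ],
  slide=[
    [0,0,0.015],
    [0,0,0.03],
    [-0.2,0,0.03],
    [-0.4,0,0.03],
    [-0.6,0,0.03],
    [-0.8,0,0.03],
    [-1,0,0.03],
    [-1.2,0,0.03],
  ],
  hand=[0.3,0.3,0.3,0.3,0.3,0.3,0.3,0.3],
)

```text
time_s: 12.2
tool_pos: [527.1, 44.6, 28.7]
eef_rot: [[0.213, 0.977, 0.002], [0.977, -0.213, 0.0], [0.001, 0.001, -1.0]]
force: [1.6, 5.8, 7.9]
opening: 29.8
finger_force: 4.0
```

Run:
```python
from h import *
st()
```

```text
t 12.2 tcp [527.12  44.59  28.73] F [1.55 5.78 7.91] open 29.80400445892048
```

>>> send_rows(
  rotation=[
    [0,0,0],
    [0,0,0],
    [0,0,0],
    [0,0,0],
    [0,0,0],
    [0,0,0],
    [0,0,0],
    [0,0,0],
  ],
  slide=[
    [-0.3,0,0.01],
    [-0.6,0,0.01],
    [-0.9,0,0.01],
    [-1.2,0,0.01],
    [-1.5,0,0.01],
    [-1.8,0,0.01],
    [-2.1,0,0.01],
    [-2.4,0,0.01],
  ],
  hand=[0.3,0.3,0.3,0.3,0.3,0.3,0.3,0.3],
)

```text
time_s: 13.2
tool_pos: [522.3, 21.4, 28.7]
eef_rot: [[0.213, 0.977, 0.002], [0.977, -0.213, 0.001], [0.001, 0.002, -1.0]]
force: [2.1, 10.7, 9.4]
opening: 29.9
finger_force: 4.5
```

>>> send_rows(
  rotation=[
    [0,0,0],
    [0,0,0],
    [0,0,0],
    [0,0,0],
    [0,0,0],
    [0,0,0],
    [0,0,0],
    [0,0,0],
  ],
  slide=[
    [-0.4,0,0],
    [-0.8,0,0],
    [-1.2,0,0.005],
    [-1.6,0,0.005],
    [-2,0,0.01],
    [-2.4,0,0.01],
    [-2.8,0,0.01],
    [-3.2,0,0.01],
  ],
  hand=[0.3,0.3,0.3,0.3,0.3,0.3,0.3,0.3],
)

```text
time_s: 14.2
tool_pos: [515.5, -9.9, 28.7]
eef_rot: [[0.213, 0.977, 0.002], [0.977, -0.213, 0.001], [0.001, 0.002, -1.0]]
force: [3.0, 12.0, 11.8]
opening: 30.2
finger_force: 5.6
```

Run:
```python
from h import *
cv2.imwrite("pics/s3.png",cv2.resize(get_image("scene")[140:340,120:380],None,fx=3,fy=3))
st()
```

```text
t 14.25 tcp [515.45 -10.28  28.72] F [ 2.83  8.32 11.76] open 29.718724145465906
```

View pics/s3.png

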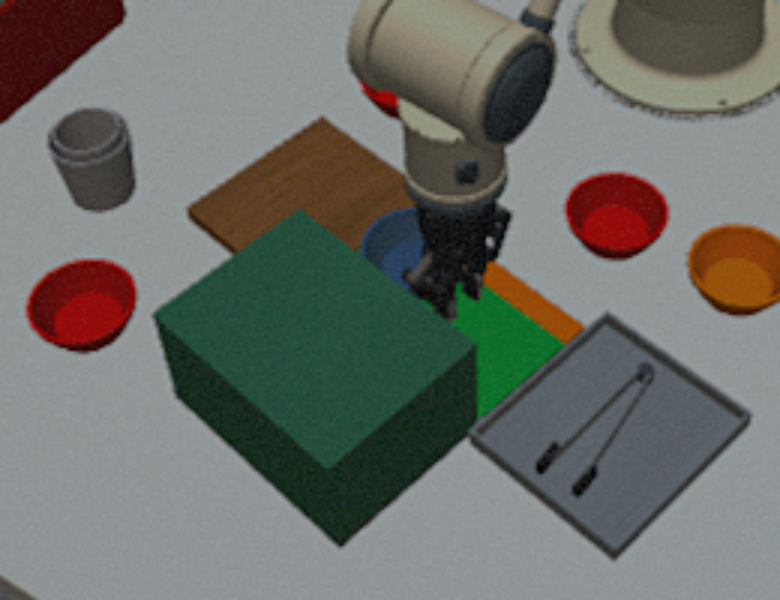

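The bowl at (395,245) is moving ahead of the fingers, and the flap is still level. I'll keep pushing.

>>> send_rows(
  rotation=[
    [0,0,0],
    [0,0,0],
    [0,0,0],
    [0,0,0],
    [0,0,0],
    [0,0,0],
    [0,0,0],
    [0,0,0],
  ],
  slide=[
    [-0.4,0,0],
    [-0.8,0,0],
    [-1.2,0,0],
    [-1.6,0,0],
    [-2,0,0],
    [-2.4,0,0],
    [-2.8,0,0],
    [-3.2,0,0],
  ],
  hand=[0.3,0.3,0.3,0.3,0.3,0.3,0.3,0.3],
)

```text
time_s: 15.25
tool_pos: [508.6, -41.2, 28.7]
eef_rot: [[0.213, 0.977, 0.002], [0.977, -0.213, 0.001], [0.001, 0.002, -1.0]]
force: [3.5, 11.7, 12.5]
opening: 29.9
finger_force: 5.6
```

>>> send_rows(
  rotation=[
    [0,0,0],
    [0,0,0],
    [0,0,0],
    [0,0,0],
    [0,0,0],
    [0,0,0],
    [0,0,0],
    [0,0,0],
  ],
  slide=[
    [-0.4,0,0],
    [-0.8,0,0],
    [-1.2,0,0],
    [-1.6,0,0],
    [-2,0,0],
    [-2.4,0,0],
    [-2.8,0,0],
    [-3.2,0,0],
  ],
  hand=[0.3,0.3,0.3,0.3,0.3,0.3,0.3,0.3],
)

```text
time_s: 16.25
tool_pos: [501.7, -72.5, 28.7]
eef_rot: [[0.213, 0.977, 0.002], [0.977, -0.213, 0.001], [0.001, 0.002, -1.0]]
force: [3.5, 13.4, 13.3]
opening: 29.8
finger_force: 3.6
```

>>> send_rows(
  rotation=[
    [0,0,0],
    [0,0,0],
    [0,0,0],
    [0,0,0],
    [0,0,0],
    [0,0,0],
    [0,0,0],
    [0,0,0],
  ],
  slide=[
    [-0.4,0,0],
    [-0.8,0,0],
    [-1.2,0,0],
    [-1.6,0,0],
    [-2,0,0],
    [-2.4,0,0],
    [-2.8,0,0],
    [-3.2,0,0],
  ],
  hand=[0.3,0.3,0.3,0.3,0.3,0.3,0.3,0.3],
)

```text
time_s: 17.25
tool_pos: [494.8, -103.6, 28.7]
eef_rot: [[0.213, 0.977, 0.001], [0.977, -0.213, 0.001], [0.001, 0.001, -1.0]]
force: [2.7, 14.1, 14.8]
opening: 29.9
finger_force: 7.5
```

>>> send_rows(
  rotation=[
    [0,0,0],
    [0,0,0],
    [0,0,0],
    [0,0,0],
    [0,0,0],
    [0,0,0],
    [0,0,0],
    [0,0,0],
  ],
  slide=[
    [-0.4,0,0],
    [-0.8,0,0],
    [-1.2,0,0],
    [-1.6,0,0],
    [-1.9,0,0],
    [-2.2,0,0],
    [-2.5,0,0],
    [-2.8,0,0],
  ],
  hand=[0.3,0.3,0.3,0.3,0.3,0.3,0.3,0.3],
)

```text
time_s: 18.25
tool_pos: [488.6, -130.9, 28.6]
eef_rot: [[0.213, 0.977, 0.001], [0.977, -0.213, 0.001], [0.001, 0.001, -1.0]]
force: [3.5, 14.3, 14.2]
opening: 29.4
finger_force: 7.5
```

Run:
```python
from h import *
im=get_image("scene");im2=get_image("top")
cv2.imwrite("pics/s4.png",np.hstack([cv2.resize(im[140:340,120:320],None,fx=2,fy=2),cv2.resize(im2[110:310,210:410],None,fx=2,fy=2)]))
cv2.imwrite("pics/top4.png",im2)
s=st();d=s["tool_pos"]-[594.5,-37.5,0];print(d@U,d@Vv)
h=cv2.cvtColor(im2,cv2.COLOR_BGR2HSV).astype(int);m=(h[...,0]>98)&(h[...,0]<125)&(h[...,1]>90);m[:,:300]=0;m[:,400:]=0
c=big(m);e=cv2.fitEllipse(c);print(e,cv2.minEnclosingCircle(c),ray("top",[e[0],cv2.minEnclosingCircle(c)[0]],63))
```

```text
t 18.35 tcp [ 488.64 -131.13   28.63] F [ 1.7   9.49 14.95] open 30.160128670578455
-83.088422498129 -114.32641009041569Traceback (most recent call last):
  File "<stdin>", line 7, in <module>
  File "h.py", line 10, in big
    return max(cs,key=cv2.contourArea)
ValueError: max() iterable argument is empty
```

View pics/s4.png

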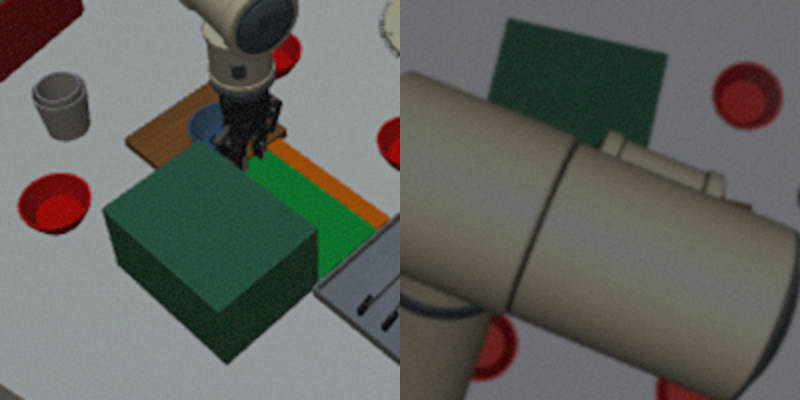

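Run:
```python
from h import *
from scipy.optimize import least_squares
im=get_image("scene");h=cv2.cvtColor(im,cv2.COLOR_BGR2HSV).astype(int)
m=(h[...,0]>98)&(h[...,0]<125)&(h[...,1]>80);m[:170]=0;m[230:]=0;m[:,:190]=0;m[:,260:]=0
c=big(m)[:,0];print(cv2.boundingRect(c[:,None]))
# upper-left arc of the rim: topmost pixel per column
top=np.array([[x,c[c[:,0]==x,1].min()] for x in np.unique(c[:,0])]);
P=ray("scene",top,62)
for k in (len(P),len(P)*2//3):
    Q=P[:k];r=least_squares(lambda p:np.hypot(Q[:,0]-p[0],Q[:,1]-p[1])-56,[455,-200],loss="soft_l1");d=np.r_[r.x,0]-[594.5,-37.5,0];print(top[:k:6].tolist(),r.x,r.cost,"uv",d@U,d@Vv,"dist",np.hypot(*(r.x-[470.4,-230.6])))
st()
```

```text
(214, 191, 19, 24)
[[214, 201], [222, 193], [228, 193]] [ 475.93 -188.25] 115.42815415463576 uv -83.12866377160077 -172.83547816623215 dist 42.713677513879794
[[214, 201], [222, 193]] [ 473.74 -189.07] 35.31555169478602 uv -85.09534234019542 -174.11801416954222 dist 41.66103824041582
t 18.4 tcp [ 488.63 -131.15   28.64] F [ 1.21  9.05 13.93] open 30.025797469687753
```

>>> send_rows(
  rotation=[
    [0,0,0],
    [0,0,0],
    [0,0,0],
    [0,0,0],
    [0,0,0],
    [0,0,0],
    [0,0,0],
    [0,0,0],
  ],
  slide=[
    [-0.3,0,0],
    [-0.5,0,0],
    [-0.5,0,0],
    [-0.5,0,0],
    [0,0,0],
    [0.6,0,0],
    [1.2,0,0],
    [1.8,0,0],
  ],
  hand=[0.3,0.3,0.3,0.3,0.3,0.3,0.3,0.3],
)

```text
time_s: 19.4
tool_pos: [492.8, -114.7, 28.7]
eef_rot: [[0.212, 0.977, 0.002], [0.977, -0.212, -0.001], [-0.001, 0.002, -1.0]]
force: [-2.1, -8.3, 11.5]
opening: 30.0
finger_force: 6.0
```

>>> send_rows(
  rotation=[
    [0,0,0],
    [0,0,0],
    [0,0,0],
    [0,0,0],
    [0,0,0],
    [0,0,0],
    [0,0,0],
    [0,0,0],
  ],
  slide=[
    [0.7,-0.3,0],
    [1.4,-0.6,0],
    [2.1,-0.9,0],
    [2.8,-1.2,0],
    [3.5,-1.5,0],
    [4.2,-1.8,0],
    [4.9,-2.1,0],
    [5.6,-2.4,0],
  ],
  hand=[0.3,0.3,0.3,0.3,0.3,0.3,0.3,0.3],
)

```text
time_s: 20.4
tool_pos: [481.8, -54.8, 28.7]
eef_rot: [[0.212, 0.977, 0.003], [0.977, -0.212, -0.001], [-0.001, 0.003, -1.0]]
force: [2.6, -6.7, 11.0]
opening: 30.3
finger_force: 5.3
```

Run:
```python
from h import *
s=st();d=s["tool_pos"]-[594.5,-37.5,0];print(d@U,d@Vv)
# path: corner follows s=138 ; increments relative to theta=pi/2, in tool axes (y=+u, z=down)
for k,th in enumerate(np.r_[np.pi/2,np.linspace(1.5,.15,28)]):
    print(k,round(th,2),"y",round(13.8*(1-np.sin(th)),2),"z",round(-13.8*np.cos(th),2))
im=get_image("scene");h=cv2.cvtColor(im,cv2.COLOR_BGR2HSV).astype(int)
m=(h[...,0]>98)&(h[...,0]<125)&(h[...,1]>80);m[:170]=0;m[230:]=0;m[:,:190]=0;m[:,260:]=0
c=big(m);e=cv2.fitEllipse(c);print(cv2.boundingRect(c),cv2.contourArea(c),e[0])
```

```text
t 20.4 tcp [481.83 -54.77  28.72] F [ 2.63 -6.72 11.02] open 30.263434013213196
-106.25688631319856 -41.24725907831686
0 1.57 y 0.0 z -0.0
1 1.5 y 0.03 z -0.98
2 1.45 y 0.1 z -1.66
3 1.4 y 0.2 z -2.35
4 1.35 y 0.34 z -3.02
5 1.3 y 0.5 z -3.69
6 1.25 y 0.7 z -4.35
7 1.2 y 0.94 z -5.0
8 1.15 y 1.2 z -5.64
9 1.1 y 1.5 z -6.26
10 1.05 y 1.83 z -6.87
11 1.0 y 2.19 z -7.46
12 0.95 y 2.57 z -8.03
13 0.9 y 2.99 z -8.58
14 0.85 y 3.43 z -9.11
15 0.8 y 3.9 z -9.61
16 0.75 y 4.39 z -10.1
17 0.7 y 4.91 z -10.55
18 0.65 y 5.45 z -10.99
19 0.6 y 6.01 z -11.39
20 0.55 y 6.59 z -11.76
21 0.5 y 7.18 z -12.11
22 0.45 y 7.8 z -12.43
23 0.4 y 8.43 z -12.71
24 0.35 y 9.07 z -12.96
25 0.3 y 9.72 z -13.18
26 0.25 y 10.39 z -13.37
27 0.2 y 11.06 z -13.52
28 0.15 y 11.74 z -13.65
(213, 190, 34, 28) 616.5 (230.344970703125, 202.99815368652344)
```

>>> send_rows(
  rotation=[
    [0,0,0],
    [0,0,0],
    [0,0,0],
    [0,0,0],
    [0,0,0],
    [0,0,0],
    [0,0,0],
    [0,0,0],
  ],
  slide=[
    [0,0,-0.05],
    [0,0,-0.3],
    [0.1,0.03,-0.7],
    [0.3,0.05,-1.2],
    [0.5,0.1,-1.75],
    [0.7,0.2,-2.35],
    [0.9,0.34,-3],
    [1.1,0.5,-3.7],
  ],
  hand=[0.3,0.3,0.3,0.3,0.3,0.3,0.3,0.3],
)

```text
time_s: 21.45
tool_pos: [487.9, -44.4, 65.7]
eef_rot: [[0.212, 0.977, 0.0], [0.977, -0.212, -0.0], [-0.0, 0.0, -1.0]]
force: [0.5, -1.2, 1.4]
opening: 29.8
finger_force: 0.6
```

Run:
```python
from h import *
im=get_image("scene")
cv2.imwrite("pics/s5.png",cv2.resize(im[120:340,140:400],None,fx=3,fy=2.7))
s=st();d=s["tool_pos"]-[594.5,-37.5,0];print(d@U,d@Vv)
```

```text
t 21.5 tcp [488.45 -44.35  66.39] F [0.48 0.03 3.6 ] open 29.714292997774685
-102.05749490650975 -29.64470121973916
```

View pics/s5.png

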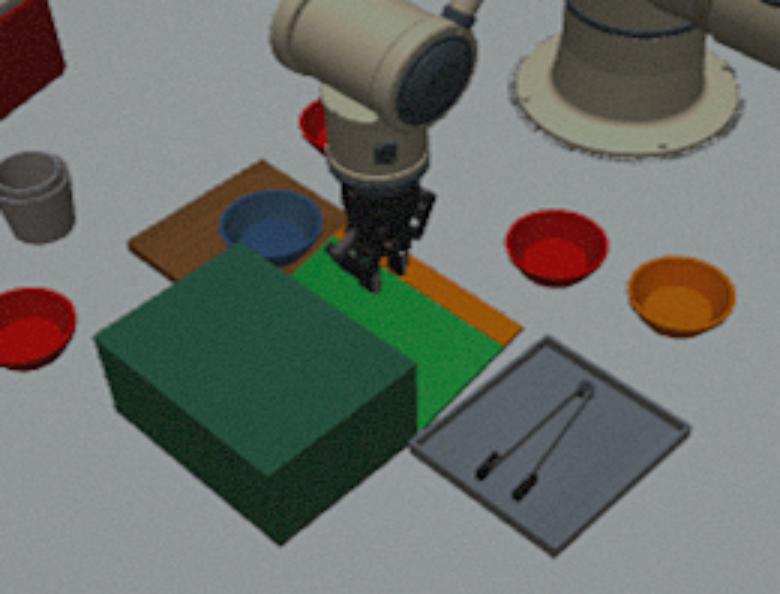

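The flap is rising under the fingers, and the bowl stands on the board at (270,230). I'll continue.

>>> send_rows(
  rotation=[
    [0,0,0],
    [0,0,0],
    [0,0,0],
    [0,0,0],
    [0,0,0],
    [0,0,0],
    [0,0,0],
    [0,0,0],
  ],
  slide=[
    [0,0.2,-0.65],
    [0,0.44,-1.3],
    [0,0.7,-1.95],
    [0,1,-2.57],
    [0,1.33,-3.2],
    [0,1.7,-3.8],
    [0,2.07,-4.4],
    [0,2.5,-5],
  ],
  hand=[0.3,0.3,0.3,0.3,0.3,0.3,0.3,0.3],
)

```text
time_s: 22.5
tool_pos: [512.3, -49.9, 115.5]
eef_rot: [[0.212, 0.977, -0.0], [0.977, -0.212, 0.0], [-0.0, -0.0, -1.0]]
force: [0.9, -0.7, -0.3]
opening: 30.4
finger_force: 0.3
```

>>> send_rows(
  rotation=[
    [0,0,0],
    [0,0,0],
    [0,0,0],
    [0,0,0],
    [0,0,0],
    [0,0,0],
    [0,0,0],
    [0,0,0],
  ],
  slide=[
    [0,0.44,-0.6],
    [0,0.9,-1.15],
    [0,1.4,-1.7],
    [0,1.9,-2.2],
    [0,2.45,-2.7],
    [0,3,-3.2],
    [0,3.6,-3.6],
    [0,4.2,-3.95],
  ],
  hand=[0.3,0.3,0.3,0.3,0.3,0.3,0.3,0.3],
)

```text
time_s: 23.5
tool_pos: [553.5, -58.9, 154.9]
eef_rot: [[0.212, 0.977, -0.0], [0.977, -0.212, 0.0], [0.0, -0.0, -1.0]]
force: [0.3, 0.2, 1.9]
opening: 29.8
finger_force: 0.1
```

Run:
```python
from h import *
im=get_image("scene")
cv2.imwrite("pics/s6.png",cv2.resize(im[120:340,140:400],None,fx=3,fy=2.7))
s=st();d=s["tool_pos"]-[594.5,-37.5,0];print(d@U,d@Vv)
```

```text
t 23.55 tcp [554.47 -59.09 155.34] F [ 0.73 -0.73  1.77] open 30.059572534577963
-34.408523978227585 -29.7395783196511
```

View pics/s6.png

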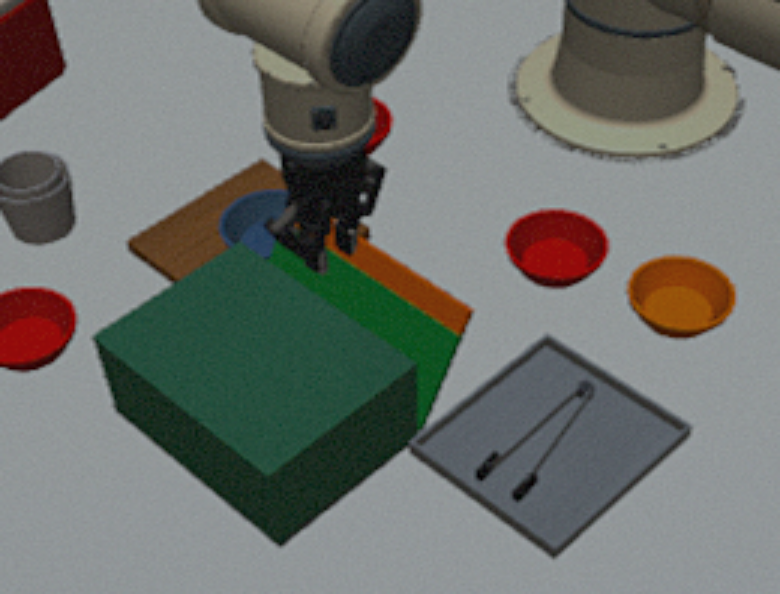

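The flap is at about 0.5 rad, resting on the fingers, with the tip just above roof level. I'll ease it on until the seal holds it.

>>> send_rows(
  rotation=[
    [0,0,0],
    [0,0,0],
    [0,0,0],
    [0,0,0],
    [0,0,0],
    [0,0,0],
    [0,0,0],
    [0,0,0],
  ],
  slide=[
    [0,0.4,-0.3],
    [0,0.8,-0.5],
    [0,1.2,-0.7],
    [0,1.6,-0.85],
    [0,2,-1],
    [0,2.4,-1.1],
    [0,2.8,-1.2],
    [0,3.2,-1.3],
  ],
  hand=[0.3,0.3,0.3,0.3,0.3,0.3,0.3,0.3],
)

```text
time_s: 24.55
tool_pos: [584.7, -65.6, 167.7]
eef_rot: [[0.212, 0.977, -0.0], [0.977, -0.212, -0.0], [-0.0, -0.0, -1.0]]
force: [0.5, -0.6, 0.6]
opening: 29.6
finger_force: 0.0
```

>>> send_rows(
  rotation=[
    [0,0,0],
    [0,0,0],
    [0,0,0],
    [0,0,0],
    [0,0,0],
    [0,0,0],
    [0,0,0],
    [0,0,0],
  ],
  slide=[
    [0,0.4,-0.1],
    [0,0.8,-0.1],
    [0,1.2,-0.1],
    [0,1.6,-0.1],
    [0,2,-0.1],
    [0,2.4,-0.1],
    [0,2.4,-0.1],
    [0,2.4,-0.1],
  ],
  hand=[0.3,0.3,0.3,0.3,0.3,0.3,0.3,0.3],
)

```text
time_s: 25.55
tool_pos: [607.7, -70.6, 168.6]
eef_rot: [[0.212, 0.977, -0.0], [0.977, -0.212, 0.0], [-0.0, -0.0, -1.0]]
force: [0.1, -0.1, -0.5]
opening: 29.8
finger_force: 0.0
```

Run:
```python
from h import *
im=get_image("scene")
cv2.imwrite("pics/s7.png",cv2.resize(im[120:340,140:400],None,fx=3,fy=2.7))
s=st();d=s["tool_pos"]-[594.5,-37.5,0];print(d@U,d@Vv)
```

```text
t 25.6 tcp [607.74 -70.64 168.67] F [0.49 0.75 0.47] open 30.05078678063601
20.096110531971107 -29.486317830088165
```

View pics/s7.png

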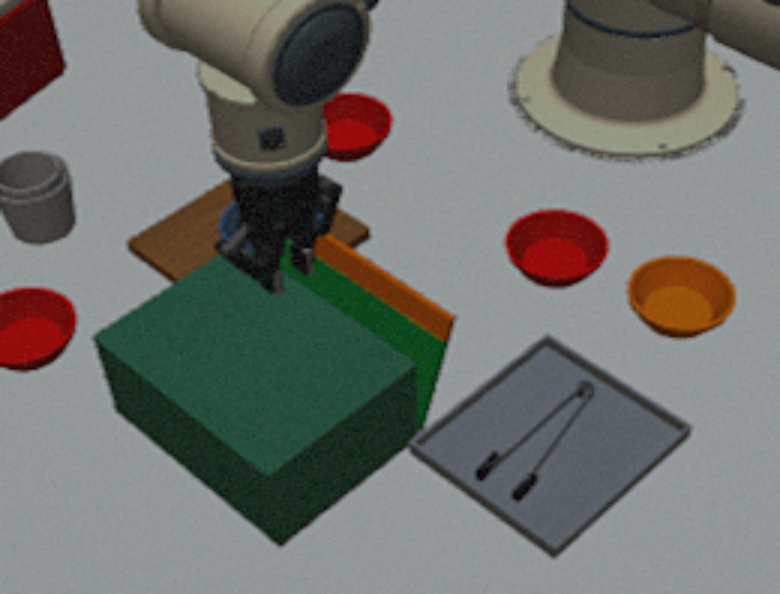

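The flap rests ajar at about 0.3 rad with the hand clear. Next I'll go up, over to the outside, and close the fingers for the push.

>>> send_rows(
  rotation=[
    [0,0,0],
    [0,0,0],
    [0,0,0],
    [0,0,0],
    [0,0,0],
    [0,0,0],
    [0,0,0],
    [0,0,0],
  ],
  slide=[
    [0,0,-3],
    [0,0,-6.5],
    [0,-3,-6.5],
    [0,-7,-6.5],
    [0,-11,-6.5],
    [0,-14,-6.5],
    [0,-14,-6.5],
    [0,-14,-6.5],
  ],
  hand=[0.3,0.3,0.6,1,1,1,1,1],
)

```text
time_s: 26.6
tool_pos: [471.9, -41.1, 234.0]
eef_rot: [[0.212, 0.977, 0.001], [0.977, -0.212, -0.0], [-0.0, 0.001, -1.0]]
force: [0.2, -0.2, -0.7]
opening: 0.2
finger_force: 0.0
```

>>> send_rows(
  rotation=[
    [0,0,0],
    [0,0,0],
    [0,0,0],
    [0,0,0],
    [0,0,0],
    [0,0,0],
    [0,0,0],
    [0,0,0],
  ],
  slide=[
    [0,0,2],
    [0,0,5],
    [0,0,7.5],
    [0,0,8.5],
    [0,0,8.5],
    [0,0.5,8.5],
    [0,1,8.5],
    [0,1.5,8.5],
  ],
  hand=[1,1,1,1,1,1,1,1],
)

```text
time_s: 27.6
tool_pos: [486.5, -44.3, 149.2]
eef_rot: [[0.212, 0.977, 0.001], [0.977, -0.212, -0.0], [0.0, 0.001, -1.0]]
force: [0.2, -0.0, -0.5]
opening: -0.0
finger_force: 0.0
```

Run:
```python
from h import *
im=get_image("scene")
cv2.imwrite("pics/s8.png",cv2.resize(im[120:340,140:400],None,fx=3,fy=2.7))
s=st();d=s["tool_pos"]-[594.5,-37.5,0];print(d@U,d@Vv)
```

```text
t 27.65 tcp [487.04 -44.44 149.1 ] F [ 0.86 -0.02  0.11] open -0.45584293574947093
-103.41351485649558 -30.031039383216488
```

View pics/s8.png

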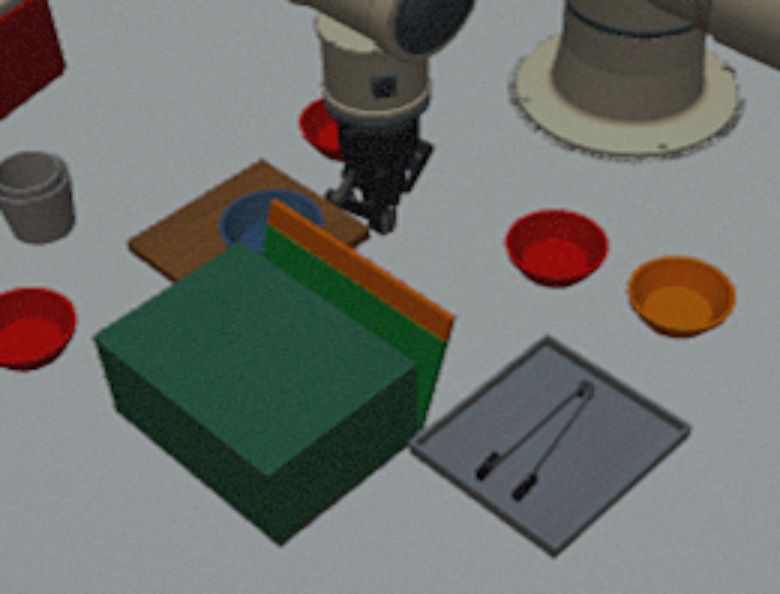

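The hand is outside the flap at about (380,215). I'll raise it slightly so only the fingertips touch, then push slowly.

>>> send_rows(
  rotation=[
    [0,0,0],
    [0,0,0],
    [0,0,0],
    [0,0,0],
    [0,0,0],
    [0,0,0],
    [0,0,0],
    [0,0,0],
  ],
  slide=[
    [0,0.4,-1],
    [0,0.9,-1.6],
    [0,1.4,-1.6],
    [0,1.9,-1.6],
    [0,2.4,-1.6],
    [0,2.9,-1.6],
    [0,3.4,-1.6],
    [0,3.9,-1.6],
  ],
  hand=[1,1,1,1,1,1,1,1],
)

```text
time_s: 28.65
tool_pos: [524.2, -52.5, 164.6]
eef_rot: [[0.212, 0.977, -0.0], [0.977, -0.212, 0.0], [-0.0, -0.0, -1.0]]
force: [-0.3, -0.5, -0.1]
opening: -0.1
finger_force: 0.0
```

>>> send_rows(
  rotation=[
    [0,0,0],
    [0,0,0],
    [0,0,0],
    [0,0,0],
    [0,0,0],
    [0,0,0],
    [0,0,0],
    [0,0,0],
  ],
  slide=[
    [0,0.3,0],
    [0,0.6,0],
    [0,0.9,0],
    [0,1.2,0],
    [0,1.5,0],
    [0,1.8,0],
    [0,2.1,0],
    [0,2.4,0],
  ],
  hand=[1,1,1,1,1,1,1,1],
)

```text
time_s: 29.65
tool_pos: [547.5, -57.5, 164.7]
eef_rot: [[0.212, 0.977, -0.0], [0.977, -0.212, -0.0], [-0.0, -0.0, -1.0]]
force: [0.1, -0.6, 0.2]
opening: 0.0
finger_force: 0.1
```

Run:
```python
from h import *
s=st();d=s["tool_pos"]-[594.5,-37.5,0];print(d@U,d@Vv,s["force"]@U)
```

```text
t 29.65 tcp [547.46 -57.54 164.67] F [ 0.11 -0.57  0.18] open 0.03855320512888398
-41.583793216574534 -29.749931780874014 0.23486966782249435
```

>>> send_rows(
  rotation=[
    [0,0,0],
    [0,0,0],
    [0,0,0],
    [0,0,0],
    [0,0,0],
    [0,0,0],
    [0,0,0],
    [0,0,0],
  ],
  slide=[
    [0,0.15,0],
    [0,0.3,0],
    [0,0.45,0],
    [0,0.6,0],
    [0,0.75,0],
    [0,0.9,0],
    [0,1,0],
    [0,1,0],
  ],
  hand=[1,1,1,1,1,1,1,1],
)

```text
time_s: 30.65
tool_pos: [557.1, -59.7, 164.6]
eef_rot: [[0.212, 0.977, -0.0], [0.977, -0.212, -0.0], [-0.0, -0.0, -1.0]]
force: [0.6, 0.4, 0.3]
opening: -0.0
finger_force: 0.0
```

Run:
```python
from h import *
im=get_image("scene")
cv2.imwrite("pics/s9.png",cv2.resize(im[160:320,160:320],None,fx=4,fy=3.7))
s=st();d=s["tool_pos"]-[594.5,-37.5,0];print(d@U,d@Vv,s["force"]@U)
```

```text
t 30.7 tcp [557.08 -59.62 164.66] F [ 0.32 -0.18 -0.81] open -0.1371292816783767
-31.74427530204552 -29.68968270984321 0.34951849951050534
```

View pics/s9.png

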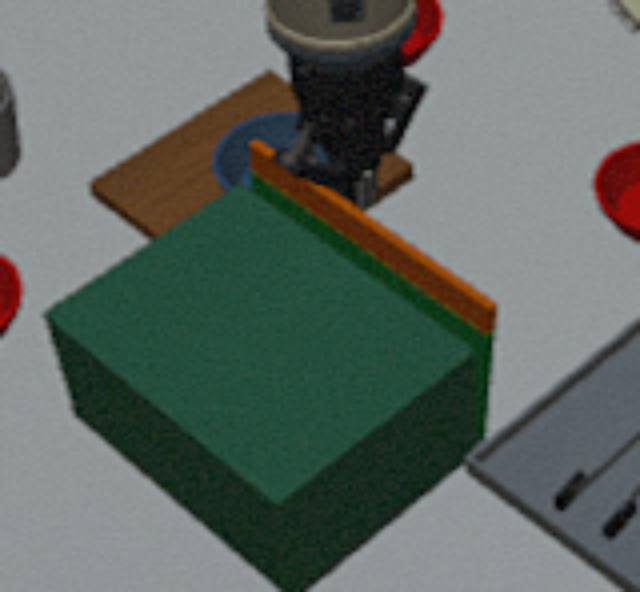

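The flap is nearly shut, with the fingers behind it. I've now viewed 12 pictures, over the limit of 10, so I'll work from numbers only. From here I use small steps.

>>> send_rows(
  rotation=[
    [0,0,0],
    [0,0,0],
    [0,0,0],
    [0,0,0],
    [0,0,0],
    [0,0,0],
    [0,0,0],
    [0,0,0],
  ],
  slide=[
    [0,0.05,0],
    [0,0.1,0],
    [0,0.15,0],
    [0,0.2,0],
    [0,0.25,0],
    [0,0.3,0],
    [0,0.3,0],
    [0,0.3,0],
  ],
  hand=[1,1,1,1,1,1,1,1],
)

```text
time_s: 31.7
tool_pos: [560.0, -60.3, 164.7]
eef_rot: [[0.212, 0.977, 0.0], [0.977, -0.212, -0.0], [-0.0, 0.0, -1.0]]
force: [0.3, -0.1, -0.7]
opening: -0.1
finger_force: 0.0
```

Run:
```python
from h import *
s=st();print(s["force"]@U)
```

```text
t 31.7 tcp [560.01 -60.28 164.67] F [ 0.33 -0.1  -0.68] open -0.05958149228533799
0.3409240211735718
```

>>> send_rows(
  rotation=[
    [0,0,0],
    [0,0,0],
    [0,0,0],
    [0,0,0],
    [0,0,0],
    [0,0,0],
    [0,0,0],
    [0,0,0],
  ],
  slide=[
    [0,0.04,0],
    [0,0.08,0],
    [0,0.12,0],
    [0,0.16,0],
    [0,0.2,0],
    [0,0.2,0],
    [0,0.2,0],
    [0,0.2,0],
  ],
  hand=[1,1,1,1,1,1,1,1],
)

```text
time_s: 32.7
tool_pos: [562.0, -60.7, 164.7]
eef_rot: [[0.212, 0.977, 0.0], [0.977, -0.212, -0.0], [-0.0, 0.0, -1.0]]
force: [-0.4, -0.0, 0.1]
opening: -0.2
finger_force: 0.0
```

>>> send_rows(
  rotation=[
    [0,0,0],
    [0,0,0],
    [0,0,0],
    [0,0,0],
    [0,0,0],
    [0,0,0],
    [0,0,0],
    [0,0,0],
  ],
  slide=[
    [0,0.03,0],
    [0,0.06,0],
    [0,0.09,0],
    [0,0.12,0],
    [0,0.12,0],
    [0,0.12,0],
    [0,0.12,0],
    [0,0.12,0],
  ],
  hand=[1,1,1,1,1,1,1,1],
)

```text
time_s: 33.7
tool_pos: [563.1, -61.0, 164.7]
eef_rot: [[0.212, 0.977, 0.0], [0.977, -0.212, 0.0], [0.0, 0.0, -1.0]]
force: [-0.0, 0.3, -0.5]
opening: -0.1
finger_force: 0.0
```

>>> send_rows(
  rotation=[
    [0,0,0],
    [0,0,0],
    [0,0,0],
    [0,0,0],
    [0,0,0],
    [0,0,0],
    [0,0,0],
    [0,0,0],
  ],
  slide=[
    [0,0.03,0],
    [0,0.06,0],
    [0,0.09,0],
    [0,0.12,0],
    [0,0.12,0],
    [0,0.12,0],
    [0,0.12,0],
    [0,0.12,0],
  ],
  hand=[1,1,1,1,1,1,1,1],
)

```text
time_s: 34.7
tool_pos: [564.3, -61.2, 164.7]
eef_rot: [[0.212, 0.977, 0.0], [0.977, -0.212, 0.0], [0.0, 0.0, -1.0]]
force: [-0.6, 0.5, -0.5]
opening: 0.3
finger_force: 0.0
```

>>> send_rows(
  rotation=[
    [0,0,0],
    [0,0,0],
    [0,0,0],
    [0,0,0],
    [0,0,0],
    [0,0,0],
    [0,0,0],
    [0,0,0],
  ],
  slide=[
    [0,0.03,0],
    [0,0.06,0],
    [0,0.09,0],
    [0,0.12,0],
    [0,0.12,0],
    [0,0.12,0],
    [0,0.12,0],
    [0,0.12,0],
  ],
  hand=[1,1,1,1,1,1,1,1],
)

```text
time_s: 35.7
tool_pos: [565.5, -61.5, 164.7]
eef_rot: [[0.212, 0.977, 0.0], [0.977, -0.212, -0.0], [-0.0, 0.0, -1.0]]
force: [-0.9, 0.9, -0.7]
opening: -0.1
finger_force: 0.0
```

Run:
```python
from h import *
im=get_image("scene");s=st();d=s["tool_pos"]-[594.5,-37.5,0];print(d@U)
h=cv2.cvtColor(im,cv2.COLOR_BGR2HSV).astype(int)
m=(h[...,0]<20)&(h[...,1]>170)&(h[...,2]>60);m[:,:220]=0;m[:,295:]=0;m[:190]=0;m[260:]=0
c=big(m)[:,0];print(cv2.boundingRect(c[:,None]));p=c[c.sum(1).argmax()];q=c[c[:,0]==c[:,0].max()];print(p,q[:,1].min(),q[:,1].max())
for p in (q[q[:,1].argmin()],):   # top corner on +y side, own z=167 -> world ~167+12 ; check u for heights
    P=ray("scene",[p],167+11.5)[0]; e=P-[594.5,-37.5,0];print(P,"u",e@U,"v",e@Vv)
```

```text
t 35.75 tcp [565.45 -61.44 164.67] F [-0.09 -0.23  0.47] open 0.028608386119686198
-23.176559347026377
(220, 199, 62, 53)
[280 251] 244 249
[616.42  79.92 178.5 ] u -4.010995348116225 v 119.37914378083745
```

>>> send_rows(
  rotation=[
    [0,0,0],
    [0,0,0],
    [0,0,0],
    [0,0,0],
    [0,0,0],
    [0,0,0],
    [0,0,0],
    [0,0,0],
  ],
  slide=[
    [0,0.03,0],
    [0,0.06,0],
    [0,0.09,0],
    [0,0.12,0],
    [0,0.12,0],
    [0,0.12,0],
    [0,0.12,0],
    [0,0.12,0],
  ],
  hand=[1,1,1,1,1,1,1,1],
)

```text
time_s: 36.75
tool_pos: [566.6, -61.7, 164.7]
eef_rot: [[0.212, 0.977, -0.0], [0.977, -0.212, -0.0], [-0.0, -0.0, -1.0]]
force: [-0.3, -0.4, -0.6]
opening: -0.1
finger_force: 0.0
```

>>> send_rows(
  rotation=[
    [0,0,0],
    [0,0,0],
    [0,0,0],
    [0,0,0],
    [0,0,0],
    [0,0,0],
    [0,0,0],
    [0,0,0],
  ],
  slide=[
    [0,0.03,0],
    [0,0.06,0],
    [0,0.09,0],
    [0,0.1,0],
    [0,0.1,0],
    [0,0.1,0],
    [0,0.1,0],
    [0,0.1,0],
  ],
  hand=[1,1,1,1,1,1,1,1],
)

```text
time_s: 37.75
tool_pos: [567.6, -61.9, 164.6]
eef_rot: [[0.212, 0.977, -0.0], [0.977, -0.212, -0.0], [-0.0, -0.0, -1.0]]
force: [0.4, 0.2, -0.6]
opening: 0.0
finger_force: 0.0
```

>>> send_rows(
  rotation=[
    [0,0,0],
    [0,0,0],
    [0,0,0],
    [0,0,0],
    [0,0,0],
    [0,0,0],
    [0,0,0],
    [0,0,0],
  ],
  slide=[
    [0,0.03,0],
    [0,0.06,0],
    [0,0.09,0],
    [0,0.11,0],
    [0,0.11,0],
    [0,0.11,0],
    [0,0.11,0],
    [0,0.11,0],
  ],
  hand=[1,1,1,1,1,1,1,1],
)

```text
time_s: 38.75
tool_pos: [568.7, -62.1, 164.7]
eef_rot: [[0.212, 0.977, 0.0], [0.977, -0.212, -0.0], [0.0, 0.0, -1.0]]
force: [-0.9, -0.0, -0.2]
opening: -0.1
finger_force: 0.0
```

>>> send_rows(
  rotation=[
    [0,0,0],
    [0,0,0],
    [0,0,0],
    [0,0,0],
    [0,0,0],
    [0,0,0],
    [0,0,0],
    [0,0,0],
  ],
  slide=[
    [0,0.03,0],
    [0,0.06,0],
    [0,0.09,0],
    [0,0.11,0],
    [0,0.11,0],
    [0,0.11,0],
    [0,0.11,0],
    [0,0.11,0],
  ],
  hand=[1,1,1,1,1,1,1,1],
)

```text
time_s: 39.75
tool_pos: [569.8, -62.4, 164.7]
eef_rot: [[0.212, 0.977, 0.0], [0.977, -0.212, 0.0], [0.0, 0.0, -1.0]]
force: [-0.3, -0.5, 0.7]
opening: -0.3
finger_force: 0.0
```

Run:
```python
from h import *
im=get_image("scene");s=st();d=s["tool_pos"]-[594.5,-37.5,0];print(d@U)
h=cv2.cvtColor(im,cv2.COLOR_BGR2HSV).astype(int)
m=(h[...,0]<20)&(h[...,1]>170)&(h[...,2]>60);m[:,:220]=0;m[:,295:]=0;m[:190]=0;m[260:]=0
c=big(m)[:,0];q=c[c[:,0]==c[:,0].max()];print(q.tolist())
P=ray("scene",q,178.5)-[594.5,-37.5,0];print(P@U,P@Vv)
```

```text
t 39.8 tcp [569.81 -62.38 164.72] F [ 0.31 -0.12 -0.12] open 0.11049069848824432
-18.71747402438355
[[280, 250], [280, 247]]
[12.1   4.99] [131.15 124.35]
```

>>> send_rows(
  rotation=[
    [0,0,0],
    [0,0,0],
    [0,0,0],
    [0,0,0],
    [0,0,0],
    [0,0,0],
    [0,0,0],
    [0,0,0],
  ],
  slide=[
    [0,0.03,0],
    [0,0.06,0],
    [0,0.09,0],
    [0,0.11,0],
    [0,0.11,0],
    [0,0.11,0],
    [0,0.11,0],
    [0,0.11,0],
  ],
  hand=[1,1,1,1,1,1,1,1],
)

```text
time_s: 40.8
tool_pos: [570.0, -62.4, 164.6]
eef_rot: [[0.212, 0.977, -0.002], [0.977, -0.212, 0.0], [-0.0, -0.002, -1.0]]
force: [-7.7, 0.9, 4.1]
opening: 0.1
finger_force: 3.6
```

>>> send_rows(
  rotation=[
    [0,0,0],
    [0,0,0],
    [0,0,0],
    [0,0,0],
    [0,0,0],
    [0,0,0],
    [0,0,0],
    [0,0,0],
  ],
  slide=[
    [0,0.03,0],
    [0,0.06,0],
    [0,0.09,0],
    [0,0.11,0],
    [0,0.11,0],
    [0,0.11,0],
    [0,0.11,0],
    [0,0.11,0],
  ],
  hand=[1,1,1,1,1,1,1,1],
)

```text
time_s: 41.8
tool_pos: [570.2, -62.5, 164.6]
eef_rot: [[0.212, 0.977, -0.003], [0.977, -0.212, 0.001], [-0.0, -0.003, -1.0]]
force: [-13.5, 2.6, 9.7]
opening: -0.3
finger_force: 6.7
```

Firm contact with the stop. I'll press a little more and hold.

>>> send_rows(
  rotation=[
    [0,0,0],
    [0,0,0],
    [0,0,0],
    [0,0,0],
    [0,0,0],
    [0,0,0],
    [0,0,0],
    [0,0,0],
  ],
  slide=[
    [0,0.03,0],
    [0,0.05,0],
    [0,0.05,0],
    [0,0.05,0],
    [0,0.05,0],
    [0,0.05,0],
    [0,0.05,0],
    [0,0.05,0],
  ],
  hand=[1,1,1,1,1,1,1,1],
)

```text
time_s: 42.8
tool_pos: [570.3, -62.5, 164.5]
eef_rot: [[0.212, 0.977, -0.004], [0.977, -0.212, 0.001], [-0.0, -0.004, -1.0]]
force: [-16.2, 2.7, 10.9]
opening: -0.0
finger_force: 8.1
```

>>> send_rows(
  rotation=[
    [0,0,0],
    [0,0,0],
    [0,0,0],
    [0,0,0],
    [0,0,0],
    [0,0,0],
    [0,0,0],
    [0,0,0],
  ],
  slide=[
    [0,0,0],
    [0,0,0],
    [0,0,0],
    [0,0,0],
    [0,0,0],
    [0,0,0],
    [0,0,0],
    [0,0,0],
  ],
  hand=[1,1,1,1,1,1,1,1],
)

```text
time_s: 43.8
tool_pos: [570.3, -62.5, 164.5]
eef_rot: [[0.212, 0.977, -0.004], [0.977, -0.212, 0.001], [-0.0, -0.004, -1.0]]
force: [-15.6, 3.2, 12.1]
opening: -0.2
finger_force: 8.1
```

Run:
```python
from h import *
im=get_image("scene");st();cal=get_calibration("scene");K=cal["camera_matrix"];Ti=np.linalg.inv(cal["T"])
def proj(u,v,z):
    p=Ti[:3,:3]@(np.array([594.5,-37.5,0])+u*U+v*Vv+[0,0,z])+Ti[:3,3];p=K@p;return (p[:2]/p[2]).round(1)
h=cv2.cvtColor(im,cv2.COLOR_BGR2HSV).astype(int)
m=(h[...,0]<20)&(h[...,1]>150)&(h[...,2]>50)
g=(h[...,0]>55)&(h[...,0]<95)&(h[...,1]>90)
r=11
for x in(265,272,278): 
    y=np.where(m[190:270,x])[0]+190;print(x,y.min(),y.max())
xs=np.where(m[225:260,200:300].any(0))[0]+200;print("orange xmax",xs.max())
y,x=np.where(g[150:330,150:300]);print("bin left/right/bottom",x.min()+150,x.max()+150,y.max()+150)
print("roof corners pred front+v",proj(0,120,132+r),"back+v",proj(180,120,132+r),"back-v",proj(180,-120,132+r))
for t in(0,.05,.1,.2,.3):
    c,s=np.cos(t),np.sin(t);f=lambda L,o:proj(-L*s-o*c,120,r+12+L*c-o*s)
    print(t,"inner top",f(155,0),"outer top",f(155,8),"orange low inner",f(125,0),"v60 inner",proj(-155*s,60,r+12+155*c))
cv2.imwrite("pics/fin.png",im)
```

```text
t 43.85 tcp [570.3  -62.49 164.55] F [-16.42   2.07  11.47] open -0.34695484516994757
265 234 241
272 239 247
278 243 251
orange xmax 280
bin left/right/bottom 172 299 321
roof corners pred front+v [280.2 253.3] back+v [230.3 295.3] back-v [171.3 243.3]
0 inner top [280.1 245.1] outer top [282.2 243.4] orange low inner [280.2 252.1] v60 inner [263.9 233. ]
0.05 inner top [282.2 243.5] outer top [284.2 241.8] orange low inner [281.8 250.8] v60 inner [266.  231.4]
0.1 inner top [284.2 241.9] outer top [286.2 240.4] orange low inner [283.4 249.6] v60 inner [268. 230.]
0.2 inner top [288.1 239.2] outer top [290.1 237.9] orange low inner [286.6 247.3] v60 inner [272.  227.4]
0.3 inner top [292.  236.9] outer top [293.9 235.9] orange low inner [289.6 245.5] v60 inner [275.8 225.3]
```

The corner pixels match a fully shut flap, and the push of about 16–20 N was held for over 2 s. I'll back off and check the end state.

>>> send_rows(
  rotation=[
    [0,0,0],
    [0,0,0],
    [0,0,0],
    [0,0,0],
    [0,0,0],
    [0,0,0],
    [0,0,0],
    [0,0,0],
  ],
  slide=[
    [0,-0.1,0],
    [0,-0.3,0],
    [0,-1,0],
    [0,-2.5,0],
    [0,-5,0],
    [0,-7,-2],
    [2,-7,-6],
    [5,-7,-10],
  ],
  hand=[1,1,1,1,1,1,1,1],
)

```text
time_s: 44.85
tool_pos: [513.4, 1.1, 265.8]
eef_rot: [[0.214, 0.977, -0.001], [0.977, -0.214, -0.0], [-0.0, -0.001, -1.0]]
force: [-0.4, -0.2, -0.2]
opening: 0.0
finger_force: 0.0
```

>>> send_rows(
  rotation=[
    [0,0,0],
    [0,0,0],
    [0,0,0],
    [0,0,0],
    [0,0,0],
    [0,0,0],
    [0,0,0],
    [0,0,0],
  ],
  slide=[
    [5,0,-1],
    [10,0,-2],
    [15,0,-2],
    [20,0,-2],
    [25,0,-2],
    [28,0,-2],
    [28,0,-2],
    [28,0,-2],
  ],
  hand=[1,1,1,1,1,1,1,1],
)

```text
time_s: 45.85
tool_pos: [573.5, 273.7, 284.5]
eef_rot: [[0.212, 0.977, -0.0], [0.977, -0.212, -0.0], [-0.001, -0.0, -1.0]]
force: [-0.6, -0.5, -0.6]
opening: -0.0
finger_force: 0.0
```

Run:
```python
from h import *
st();im=get_image("scene");h=cv2.cvtColor(im,cv2.COLOR_BGR2HSV).astype(int)
m=(h[...,0]<20)&(h[...,1]>150)&(h[...,2]>50)
for x in(265,272,278): 
    y=np.where(m[190:270,x])[0]+190;print(x,y.min(),y.max())
print("orange xmax",np.where(m[225:260,200:300].any(0))[0].max()+200)
t=get_image("top");h=cv2.cvtColor(t,cv2.COLOR_BGR2HSV).astype(int)
m=(h[...,0]>98)&(h[...,0]<125)&(h[...,1]>90);m[:,:300]=0;m[:,400:]=0;m[:195]=0;m[280:]=0
c=big(m);e=cv2.fitEllipse(c);P=ray("top",[e[0]],61)[0];print(e,P,"dist",np.hypot(*(P[:2]-[470.4,-230.6])))
```

```text
t 45.85 tcp [573.5  273.69 284.52] F [-0.6  -0.52 -0.64] open -0.01727284544593409
265 233 241
272 239 246
278 243 251
orange xmax 280
((341.58441162109375, 234.02410888671875), (34.21042251586914, 35.213584899902344), 125.06298828125) [ 472.24 -194.76   61.  ] dist 35.88284554781137
```

The flap has stayed shut, the bowl is 36 mm from the board's centre and round in the image, and the hand is clear. I'll hand in.

```bash
python3 -c "
from station import bot
print(bot.close_job())"
```

```text
the job is handed in; nothing more can be done
None
```

I handed the job in with the bowl upright on the board about 36 mm from its centre and the flap shut, pressed at about 16–20 N for over 2 s. The hand-in gave no verdict, and I viewed 12 pictures against the limit of 10.

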